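# Set up the next folding crate

## Robot

A 6-joint arm with a two-finger parallel gripper is mounted at the origin on the work surface. World frame = base frame: x ahead of the robot, y to its left, z up, the work surface at z = 0. Lengths are in m, angles in degrees, forces in N, time in s.
With the tool pointing down it reaches from about 0.4 to 0.825 m from the base axis. Payload 7 kg.
Tool frame: the origin (TCP) lies on the centre line of the jaws, within the pads' length; the fingertips stand 8 mm ahead of it and the grasp point (between the pads) lies 11 mm behind it; z points along the fingers, y is the line along which they close (so a half turn about z gives the same grasp; the last joint's range is limited). The gripper opens to 88 mm and grips with 3 to 60 N. Pads are 19 mm wide; open, the fingers measure 130 mm over their backs; the gripper's body (78 mm by 193 mm) begins 47 mm behind the grasp point.
Start: joints at [-51.904, 20.546, 0.682, 0, -70.136, -16.507], TCP at [0.248, -0.628, 0.235] pointing down, gripper open.
Joint ranges: [-176.03, 176.03], [-82.01, 121.73], [-58.28, 71.71], [-173.87, 95.51], [-174.79, -0.11], [-173.66, 173.66]. Speed limits (degrees/s): [136.94, 136.94, 172.46, 180, 180, 180].

## Interface

Orientations are given as [roll, pitch, yaw] about the fixed x, y, z axes, in that order (R = Rz(yaw) Ry(pitch) Rx(roll)).
In Python, from plant import r gives the robot as it stands.
- The arm moves only by the tool carry_out, never from a script. Its argument "targets" is a list of rows, each a list of 6 numbers: the shift along the tool's x, y, z scaled (see below), then the turn, a rotation vector about the tool's x, y, z scaled (see below). A call has 1 to 5 rows; each row shifts and turns the commanded pose from where the row before left it, along the tool's axes as they then stand; what a row does not reach is not made up. The controller multiplies each number of a shift by 0.5 m and each number of a turn by 60 degrees. A row lasts 1/8 s, in which the tool goes at most 62.5 mm and 10.7 degrees, less where a joint would pass 70% of its speed; a pose out of reach is approached as far as the arm can. A call with a number of a shift or a turn outside -1 to 1 is refused whole. A call with a gripper value outside its range is refused whole. "hand" is the opening, from 0 (shut) to 1 (fully open), set as the call begins (left out, the last holds). The fingers move at their own pace and stop on an object; "squeeze" is the grip in N (left out, the last holds). Time passes only in rows, so rows that do not move let the fingers close. It gives the time, the measured TCP pose, the force, the opening and the grip force at its end, in the units of the state.
- r.get_state(): the state, without advancing time (a new reading comes with each control period).
- r.capture(name): name is "scene" or "top" or "wrist"; returns the picture (384x512x3 uint8, red, green, blue); there is no depth.
- r.camera_info(name): a dict with "K" (3x3 intrinsics, pixels), "distortion" ([k1, k2, p1, p2, k3] as OpenCV has them; the pictures are not rectified), "eye" and "attitude" of the camera in the world. Camera axes: x right, y down, z forward; pixel columns grow to the right and rows downward; lengths in m; the calibration is good to about 2 mm. A picture is of the moment at which its call begins: read the wrist's pose just before it. camera_info takes no time and is no camera call; for the wrist camera it gives the pose at the moment of the call.
- r.close_job(): hands the job in; it is judged then, once.
The state is a dict: "time_s": time; "joints": joint angles; "qd": joint speeds; "joint_torque": joint torques, N m; "tcp_pos": TCP position; "eef_rot": TCP orientation; "contact_force": force on the tool from outside, world axes, zero at the start; "moment": the same for the moment, N m; "gripper_width": finger opening in m; "gripper_force": force on a finger pad.
Only numpy, scipy, OpenCV 4.12 (cv2) and the standard library are available. Lean on these libraries where they do the work, as an engineer would, in place of code of your own. Each camera call takes 0.05 s, during which the arm holds its last target. There are 200 camera calls.

## Task

Set up the folded blue crate as the next one in the row: raise its two end walls, which lie on top, and then its two long side walls, each fully upright, and leave the crate standing flush and square against the full crate beside it, in line with it. The full crate stays where it is, the empty crate is not lifted off the table, and nothing else on the table gets disturbed.

Things in the scene. Friction and masses are not known exactly. Their poses are not given: they have to be found in the camera images.
- crate: The empty blue folding crate, lying folded flat, loose on the table, 0.85 kg in all. Its tub-shaped base: 170 mm (its x) by 240 mm (its y), 36 mm tall, rim 4 mm thick, floor 5 mm. Origin: centre of the underside; z up; -y points to the full crate. Walls fold inwards, outer face up; upright they end 82 mm above the table. A push on a wall's outer face folds it in; push on the base.
- full_crate: The neighbour: the same kind of crate, erected and full of jars and cartons, 170 mm (its x) by 240 mm (its y), 82 mm tall, 2.6 kg, loose on the table. Origin: centre of the underside; z up. The empty crate lies on its +y side, about in line with it, 30 to 60 mm away. When the two stand flush their origins are 240 mm apart.
- end_left (a joint): Hinge of the end wall at the crate's +y end, rad: 0 folded flat inwards, 1.571 upright at its stop. 158 mm wide, 52 mm from hinge to top edge, 6 mm thick; hinge line along the crate's x at its y = 112 mm, 30 mm above the table. Lies on top of the long walls. Stiff hinge (0.04 N m friction): the wall stays where it is left.
- end_left_tab (a point): Middle of the grip bar at the top of the end wall at the crate's +y end, 10 mm short of its top edge; moves with the wall. Round bar with domed ends, 36 mm long, 12 mm thick, along the hinge, between two open finger notches (34 mm wide, 28 mm deep from the edge): fingers enter them and close on the bar's ends; the wall turns freely between them. Own y along the bar, -x from hinge to top edge.
- end_right (a joint): Hinge of the end wall at the crate's -y end, rad: 0 folded flat inwards, 1.571 upright at its stop. 158 mm wide, 52 mm from hinge to top edge, 6 mm thick; hinge line along the crate's x at its y = -112 mm, 30 mm above the table. Lies on top of the long walls. Stiff hinge (0.04 N m friction): the wall stays where it is left.
- end_right_tab (a point): Middle of the grip bar at the top of the end wall at the crate's -y end, 10 mm short of its top edge; moves with the wall. Round bar with domed ends, 36 mm long, 12 mm thick, along the hinge, between two open finger notches (34 mm wide, 28 mm deep from the edge): fingers enter them and close on the bar's ends; the wall turns freely between them. Own y along the bar, -x from hinge to top edge.
- side_far (a joint): Hinge of the long wall on the crate's +x side, rad: 0 folded flat inwards, 1.571 upright at its stop. 213 mm wide, 64 mm from hinge to top edge, 6 mm thick; hinge line along the crate's y at its x = 77 mm, 18 mm above the table. Lies under the end walls, which must be up first. Stiff hinge (0.04 N m friction): the wall stays where it is left.
- side_far_tab (a point): Middle of the grip bar at the top of the long wall on the crate's +x side, 10 mm short of its top edge; moves with the wall. Round bar with domed ends, 36 mm long, 12 mm thick, along the hinge, between two open finger notches (34 mm wide, 28 mm deep from the edge): fingers enter them and close on the bar's ends; the wall turns freely between them. Own y along the bar, -x from hinge to top edge.
- side_near (a joint): Hinge of the long wall on the crate's -x side, rad: 0 folded flat inwards, 1.571 upright at its stop. 213 mm wide, 64 mm from hinge to top edge, 6 mm thick; hinge line along the crate's y at its x = -77 mm, 18 mm above the table. Lies under the end walls, which must be up first. Stiff hinge (0.04 N m friction): the wall stays where it is left.
- side_near_tab (a point): Middle of the grip bar at the top of the long wall on the crate's -x side, 10 mm short of its top edge; moves with the wall. Round bar with domed ends, 36 mm long, 12 mm thick, along the hinge, between two open finger notches (34 mm wide, 28 mm deep from the edge): fingers enter them and close on the bar's ends; the wall turns freely between them. Own y along the bar, -x from hinge to top edge.
- pill_jar: White screw-top pill jar, 58 mm across, 92 mm tall; a bystander. Origin: centre of its underside.
- syrup_bottle: Amber medicine bottle, 54 mm across, 125 mm tall; a bystander. Origin: centre of its underside.
- marker: Grey and black marker pen lying flat, 130 mm long, 16 mm thick; a bystander. Origin: centre of its underside.
- scanner: Grey and black hand scanner standing on its foot, 100 x 70 x 60 mm; a bystander. Origin: centre of its underside.
- label_roll: Roll of white labels standing on its flat end, 100 mm across, 60 mm tall; a bystander. Origin: centre of its underside.
- carton: Closed white medicine carton lying flat, 70 x 135 x 42 mm; a bystander. Origin: centre of its underside.

How it is judged:
By the outcome, as a careful person would: the job done as asked, in the order asked, and still so for the second after the job is handed in, with the robot touching nothing.
It also fails if it takes over 72 s, if anything falls off the work surface, if the arm or the gripper's body presses on something with over 40 N, if the wrist force passes 120 N, or if a joint passes its speed limit or range.

## Working session

There is one attempt and no reset: what is moved stays moved. The work goes in short steps, Python scripts to look and compute and a tool call to move; the robot and the scene stay as the last step left them, time stands still between calls to the robot, and variables do not carry over. Pictures are saved under pics/ and viewed, at most 11 in all, crops included, and the job is handed in when it is done.

Besides the shell and the picture viewer there is one more tool, called after "Request:" as name([rows], argument=value, ...), one row to a line, values as JSON. carry_out: Moves the arm, as the interface text tells. Its arguments: {"type":"object","properties":{"targets":{"type":"array","items":{"type":"array","items":{"type":"number","minimum":-1,"maximum":1}}},"hand":{"type":"number"},"squeeze":{"type":"number"}},"required":["targets"]}

```bash
ls; mkdir -p pics; python3 - <<'E'
from plant import r
import cv2,numpy as np
print(r.get_state())
ims=[]
for n in("scene","top"):
    im=r.capture(n);ims.append(im);cv2.imwrite(f"pics/{n}0.png",im[:,:,::-1]);print(n,r.camera_info(n))
print(r.camera_info("wrist"))
E
```

```text
pics
{'time_s': 0.0, 'joints': array([-5.19045298e+01,  2.05922018e+01,  6.33605111e-01, -2.01740015e-02,
       -7.01345270e+01, -1.65065429e+01]), 'qd': array([ 0.05777645,  0.01746366, -0.02134387,  0.07229573, -0.00153541,
       -0.01002886]), 'joint_torque': array([-1.81974327e-03, -5.82704508e+01,  2.93069905e+01,  6.99784756e+00,
        6.94125876e-03, -1.54709483e-04]), 'tcp_pos': array([ 0.24816387, -0.62722029,  0.23361256]), 'eef_rot': array([ 1.79905325e+02, -8.27820040e-03, -1.58417937e+02]), 'contact_force': array([0.7521935 , 0.90685645, 0.34155546]), 'moment': array([-0.00434275, -0.03976752, -0.02081238]), 'gripper_force': 0.0, 'gripper_width': 0.08753708168254073}
scene {'K': array([[397.43184198,   0.        , 252.13165979],
       [  0.        , 397.43184198, 189.51159193],
       [  0.        ,   0.        ,   1.        ]]), 'distortion': array([-0.07792317,  0.        ,  0.        ,  0.        ,  0.        ]), 'eye': array([ 1.13473473, -0.53754955,  0.6726952 ]), 'attitude': array([-124.98708176,   -0.17005153,   42.64602038])}
top {'K': array([[369.77349068,   0.        , 250.62996728],
       [  0.        , 369.77349068, 194.0726884 ],
       [  0.        ,   0.        ,   1.        ]]), 'distortion': array([0.01084039, 0.        , 0.        , 0.        , 0.        ]), 'eye': array([0.4434519 , 0.09156069, 0.96747227]), 'attitude': array([-172.19334967,   -0.24859137,  -88.34140619])}
{'K': array([[279.70140999,   0.        , 259.02353741],
       [  0.        , 279.70140999, 191.93643984],
       [  0.        ,   0.        ,   1.        ]]), 'distortion': array([-0.03197307,  0.        ,  0.        ,  0.        ,  0.        ]), 'eye': array([ 0.17434391, -0.65631767,  0.38357413]), 'attitude': array([ 1.63133546e+02, -7.68651827e-02,  1.11578814e+02])}
```

View pics/top0.png

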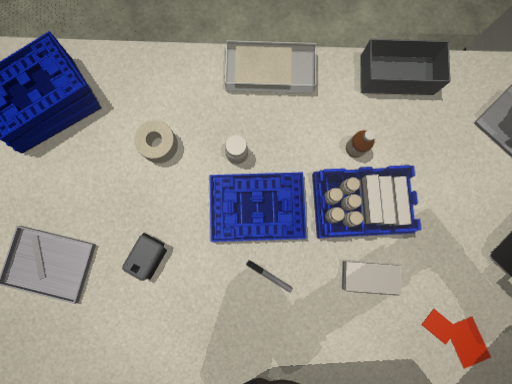

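View pics/scene0.png

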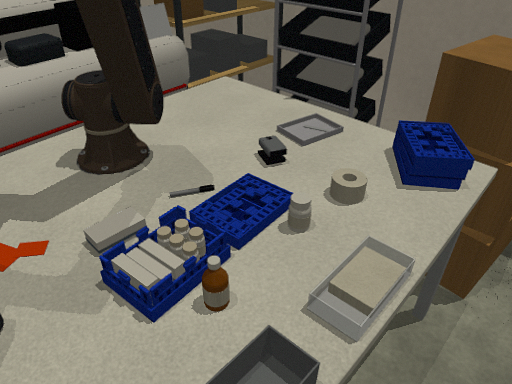

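The top view shows the folded crate at about cols 209–306, rows 172–242, and the full crate at cols 313–418, rows 166–240. The pill jar is at (236,148) and the marker at (270,275). In the scene view the folded crate is at about (242,210).

```bash
cat > h.py <<'E'
import numpy as np,cv2
from scipy.spatial.transform import Rotation as R
from plant import r
def cam(n):
    c=r.camera_info(n); return c['K'],c['distortion'],np.array(c['eye']),R.from_euler('xyz',c['attitude'],degrees=True).as_matrix()
def rays(c,px):
    u=cv2.undistortPoints(np.array(px,float).reshape(-1,1,2),c[0],c[1]).reshape(-1,2)
    d=np.c_[u,np.ones(len(u))]@c[3].T
    return d
def onz(c,px,z):
    d=rays(c,px); return c[2]+d*((z-c[2][2])/d[:,2])[:,None]
def tri(c1,p1,c2,p2):
    d1=rays(c1,[p1])[0];d2=rays(c2,[p2])[0]
    t=np.linalg.lstsq(np.c_[d1,-d2],c2[2]-c1[2],rcond=None)[0]
    a=c1[2]+t[0]*d1;b=c2[2]+t[1]*d2
    return (a+b)/2,np.linalg.norm(a-b)
def proj(c,P):
    Rt=c[3].T; return cv2.projectPoints(np.array(P,float).reshape(-1,1,3),cv2.Rodrigues(Rt)[0],-Rt@c[2],c[0],c[1])[0].reshape(-1,2)
def blue(im):
    h=cv2.cvtColor(im,cv2.COLOR_RGB2HSV); m=cv2.inRange(h,(108,140,30),(128,255,255))
    return cv2.morphologyEx(m,cv2.MORPH_CLOSE,np.ones((5,5)))
E
python3 - <<'E'
from h import *
im=cv2.imread('pics/top0.png')[:,:,::-1].copy(); c=cam('top')
print('nadir',proj(c,[[c[2][0],c[2][1],0]]))
m=blue(im)
for k in cv2.findContours(m,cv2.RETR_EXTERNAL,cv2.CHAIN_APPROX_NONE)[0]:
    if cv2.contourArea(k)<2000: continue
    z=.036 if k[:,0,0].mean()<310 else .082
    P=onz(c,k[:,0],z)[:,:2]; b=cv2.minAreaRect((P*1000).astype(np.float32)); print(cv2.boundingRect(k),z,b)
    print(np.round(cv2.boxPoints(b)))
s=cv2.imread('pics/scene0.png')[150:330,80:310]; cv2.imwrite('pics/s1.png',cv2.resize(s,None,fx=3,fy=3,interpolation=2))
t=cv2.imread('pics/top0.png')[130:300,195:425]; cv2.imwrite('pics/t1.png',cv2.resize(t,None,fx=3.4,fy=3.4,interpolation=2))
for n,p,z in(('jar',(236,143),.092),('jarbase',(236,160),0.01),('bottle',(369,135),.125),('mk',(249,263),.01),('mk2',(291,290),.01),('carton',(346,262),.04),('roll',(155,138),.06)): print(n,onz(c,[p],z)[0].round(3))
E
```

```text
nadir [[249.01026845 244.77942229]]
(210, 173, 96, 68) 0.036 ((540.9584350585938, 74.00481414794922), (167.81329345703125, 238.5970001220703), 3.440951347351074)
[[450. 188.]
 [464. -50.]
 [632. -40.]
 [618. 198.]]
(0, 31, 100, 122) 0.036 ((823.510986328125, 670.6468505859375), (259.0775146484375, 261.92218017578125), 34.22761154174805)
[[ 643.  706.]
 [ 790.  490.]
 [1004.  635.]
 [ 857.  852.]]
jar [0.688 0.13  0.092]
jarbase [0.665 0.133 0.01 ]
bottle [ 0.707 -0.183  0.125]
mk [0.398 0.09  0.01 ]
mk2 [ 0.334 -0.018  0.01 ]
carton [ 0.408 -0.149  0.04 ]
roll [0.704 0.337 0.06 ]
```

View pics/t1.png

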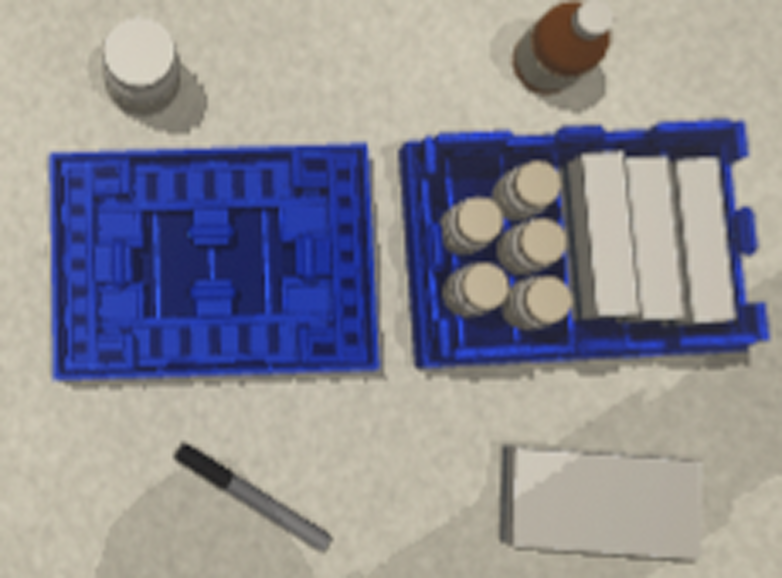

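The close-up shows the folded crate with its end bars at about (115,262) and (305,258), and the long-wall bars at (210,225) and (210,298). The full crate's outline is less clear, so I'll look from above with the wrist camera.

Request:
carry_out([
  [-0.084,0.08,-0.01,0,0,0],
  [-0.084,0.08,-0.01,0,0,0],
  [-0.084,0.08,-0.01,0,0,0],
  [-0.084,0.08,-0.01,0,0,0],
  [-0.084,0.08,-0.01,0,0,0],
], hand=0.56)

```text
time_s: 0.72
tcp_pos: [0.3703, -0.3626, 0.2595]
eef_rot: [180.0, -0.0, -158.4]
contact_force: [1.5, 0.1, -0.2]
gripper_width: 0.0499
gripper_force: 0.0
```

Request:
carry_out([
  [-0.084,0.08,-0.01,0,0,0],
  [-0.084,0.08,-0.01,0,0,0],
  [-0.084,0.08,-0.01,0,0,0],
  [-0.084,0.08,-0.01,0,0,0],
  [-0.084,0.08,-0.01,0,0,0],
])

```text
time_s: 1.35
tcp_pos: [0.492, -0.0992, 0.2848]
eef_rot: [180.0, 0.0, -158.4]
contact_force: [1.6, -0.7, 0.4]
gripper_width: 0.0489
gripper_force: 0.0
```

Request:
carry_out([
  [-0.084,0.08,-0.01,0,0,0],
  [-0.084,0.08,-0.01,0,0,0],
  [0,0,0,0,0,-0.171],
  [0,0,0,0,0,-0.171],
  [0,0,0,0,0,-0.171],
])

```text
time_s: 1.98
tcp_pos: [0.5402, 0.0045, 0.2941]
eef_rot: [180.0, -0.0, -127.3]
contact_force: [0.8, -0.1, 0.0]
gripper_width: 0.0491
gripper_force: 0.0
```

Request:
carry_out([
  [0,0,0,0,0,-0.171],
  [0,0,0,0,0,-0.171],
  [0,0,0,0,0,-0.171],
  [0,0,0,0,0,-0.171],
  [0,0,0,0,0,0],
])

```text
time_s: 2.6
tcp_pos: [0.5402, 0.0041, 0.2942]
eef_rot: [180.0, -0.0, -86.7]
contact_force: [1.3, -0.3, 0.2]
gripper_width: 0.0494
gripper_force: 0.0
```

```bash
python3 - <<'E'
from h import *
s=r.get_state(); print(s['joints'].round(1),s['tcp_pos'].round(4),s['eef_rot'].round(2),s['contact_force'].round(1))
c=cam('wrist'); im=r.capture('wrist'); cv2.imwrite('pics/w1.png',im[:,:,::-1]); np.save('w1cam.npy',np.array(c,dtype=object),allow_pickle=True)
v=cv2.resize(im[:,:,::-1],(800,600),interpolation=cv2.INTER_CUBIC); cv2.imwrite('pics/w1v.png',v)
E
```

```text
[ 21.2   5.8 -10.8  -0.  -73.4 -17.9] [0.5402 0.0041 0.2942] [179.96  -0.   -86.66] [ 1.3 -0.3  0.2]
```

View pics/w1v.png

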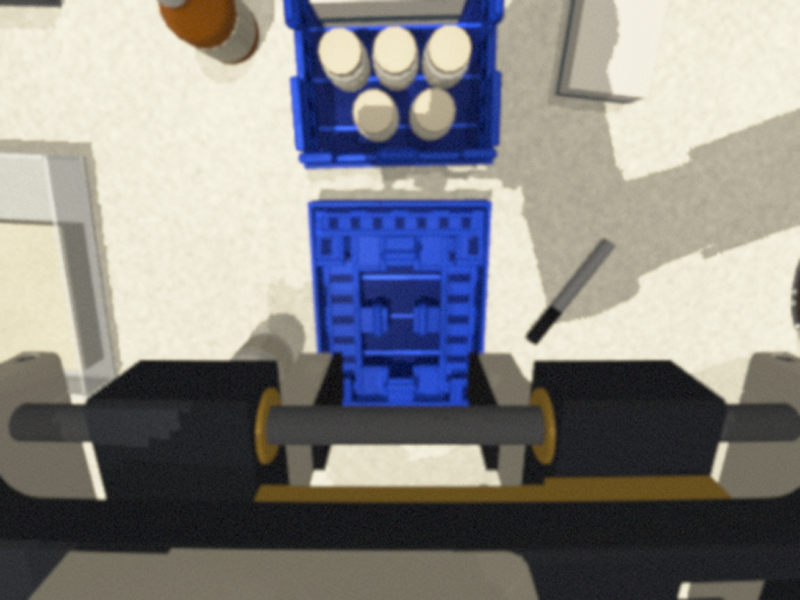

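The wrist view shows the full crate above the folded one. The near edge of the full crate runs from about (303,163) to (495,160). The folded crate's far corners are at (310,202) and (490,202), and its end_right bar is at (402,246).

```bash
cat >> h.py <<'E'
def sides(c,m,rows,col,z,axis=0):
    """left/right silhouette edges of mask in given rows (or cols) around col -> world fit lines at z"""
    out=[]
    L=[];Rr=[]
    for v in rows:
        q=np.flatnonzero(m[v]) if axis==0 else np.flatnonzero(m[:,v])
        q=q[abs(q-col)<90]
        if len(q)<2: continue
        a,b=q.min()-.5,q.max()+.5
        L.append((a,v) if axis==0 else (v,a)); Rr.append((b,v) if axis==0 else (v,b))
    return onz(c,L,z),onz(c,Rr,z)
E
python3 - <<'E'
from h import *
c=np.load('w1cam.npy',allow_pickle=True); im=cv2.imread('pics/w1.png')[:,:,::-1].copy(); m=blue(im)
def rep(nm,L,Rr):
    for e,P in (('L',L),('R',Rr)):
        k=np.polyfit(P[:,1],P[:,0],1); res=P[:,0]-np.polyval(k,P[:,1]); g=abs(res)<np.percentile(abs(res),75); k=np.polyfit(P[g,1],P[g,0],1)
        print(nm,e,'yaw',np.degrees(np.arctan(-k[0])).round(2),'x at y=0 / -.16 / .074',np.polyval(k,[0,-.16,.074]).round(4),'rms',np.std(res).round(4))
rep('crate wrist',*sides(c,m,range(132,222),256,.036))
rep('full wrist',*sides(c,m,range(4,102),256,.082))
ct=cam('top'); it=cv2.imread('pics/top0.png')[:,:,::-1].copy(); mt=blue(it)
rep('crate top',*sides(ct,mt,range(214,302),207,.036,1))
rep('full top',*sides(ct,mt,range(322,412),203,.082,1))
# y extents
col=m[:,220:300]; 
for u in (230,256,285):
    q=np.flatnonzero(m[:,u]); q2=q[(q<112)]; q3=q[q>115]
    print('full +y edge z0/.036/.082',[onz(c,[(u,q2.max()+.5)],z)[0][1].round(4) for z in(0,.036,.082)],'crate -y edge',onz(c,[(u,q3.min()-.5)],.036)[0].round(4))
for v in (185,207,230):
    q=np.flatnonzero(mt[v]);q=q[(q>200)]; 
    g=np.split(q,np.flatnonzero(np.diff(q)>4)+1)
    print(v,[(a[0],a[-1]) for a in g][:3],'crate y', onz(ct,[(g[0][0]-.5,v),(g[0][-1]+.5,v)],.036)[:,1].round(4),'full',onz(ct,[(g[1][0]-.5,v)],0)[0].round(4))
# end_right bar by two views: wrist (402,246)/1.5625 ; top t1 (305,258)/3.4
print('end_right bar',tri(c,(402/1.5625,246/1.5625),ct,(195+306/3.4,130+258/3.4)))
print('side_far bar',tri(c,(377/1.5625,317/1.5625),ct,(195+211/3.4,130+226/3.4)),'side_near',tri(c,(427/1.5625,317/1.5625),ct,(195+211/3.4,130+297/3.4)))
print('corners', tri(c,(310/1.5625,202/1.5625),ct,(195+367/3.4,130+146/3.4)),tri(c,(490/1.5625,202/1.5625),ct,(195+378/3.4,130+371/3.4)))
E
```

```text
crate wrist L yaw 3.73 x at y=0 / -.16 / .074 [0.628  0.6385 0.6232] rms 0.0004
crate wrist R yaw 3.4 x at y=0 / -.16 / .074 [0.4617 0.4712 0.4573] rms 0.0004
full wrist L yaw 1.65 x at y=0 / -.16 / .074 [0.6281 0.6327 0.6259] rms 0.0024
full wrist R yaw 6.67 x at y=0 / -.16 / .074 [0.461  0.4797 0.4524] rms 0.0018
crate top L yaw 3.36 x at y=0 / -.16 / .074 [0.6294 0.6388 0.625 ] rms 0.0007
crate top R yaw 3.28 x at y=0 / -.16 / .074 [0.4612 0.4704 0.4569] rms 0.0007
full top L yaw 3.73 x at y=0 / -.16 / .074 [0.625  0.6354 0.6202] rms 0.0272
full top R yaw 4.77 x at y=0 / -.16 / .074 [0.4601 0.4735 0.4539] rms 0.0007
full +y edge z0/.036/.082 [np.float64(-0.0746), np.float64(-0.0746), np.float64(-0.0745)] crate -y edge [ 0.5835 -0.043   0.036 ]
full +y edge z0/.036/.082 [np.float64(-0.0783), np.float64(-0.078), np.float64(-0.0776)] crate -y edge [ 0.5465 -0.0451  0.036 ]
full +y edge z0/.036/.082 [np.float64(-0.0809), np.float64(-0.0804), np.float64(-0.0797)] crate -y edge [ 0.5051 -0.0476  0.036 ]
185 [(np.int64(210), np.int64(303)), (np.int64(314), np.int64(334)), (np.int64(408), np.int64(409))] crate y [ 0.1967 -0.043 ] full [ 0.6053 -0.0747  0.    ]
207 [(np.int64(210), np.int64(304)), (np.int64(316), np.int64(330)), (np.int64(411), np.int64(412))] crate y [ 0.1942 -0.0461] full [ 0.5469 -0.0803  0.    ]
230 [(np.int64(211), np.int64(305)), (np.int64(318), np.int64(350)), (np.int64(362), np.int64(416))] crate y [ 0.1892 -0.0491] full [ 0.4868 -0.0858  0.    ]
end_right bar (array([0.5439868, 0.0006871, 0.0157363]), np.float64(0.003908156285788874))
side_far bar (array([0.56553924, 0.07401358, 0.02135521]), np.float64(0.003944559517496433)) side_near (array([0.51305963, 0.07256461, 0.01649445]), np.float64(0.0018857955159529457))
corners (array([ 0.62765193, -0.0400717 ,  0.04402302]), np.float64(0.0011463934445691236)) (array([ 0.46276377, -0.04997564,  0.03506731]), np.float64(0.003146358920482548))
```

Request:
carry_out([
  [0,-0.002,0.12,0,0,0],
  [0,-0.002,0.12,0,0,0],
  [0,-0.002,0.12,0,0,0],
  [0,-0.002,0.12,0,0,0],
  [0,0,0,0,0,0],
])

```text
time_s: 3.28
tcp_pos: [0.5409, 0.0033, 0.0507]
eef_rot: [179.5, -0.1, -86.8]
contact_force: [-0.6, -0.4, 1.0]
gripper_width: 0.0492
gripper_force: 0.0
```

```bash
python3 - <<'E'
from h import *
s=r.get_state(); print(s['tcp_pos'].round(4),s['eef_rot'].round(2),s['contact_force'].round(1))
c=cam('wrist'); im=r.capture('wrist')
print(proj(c,[s['tcp_pos'],[.5442,.0043,.03],s['tcp_pos']-[0,0,.008]]).round())
cv2.imwrite('pics/w2.png',cv2.resize(im[:,:,::-1],(800,600),interpolation=cv2.INTER_CUBIC))
E
```

```text
[0.5409 0.0033 0.0507] [ 1.7946e+02 -1.4000e-01 -8.6810e+01] [-0.6 -0.4  1. ]
[[258. 245.]
 [253. 232.]
 [258. 239.]]
```

View pics/w2.png

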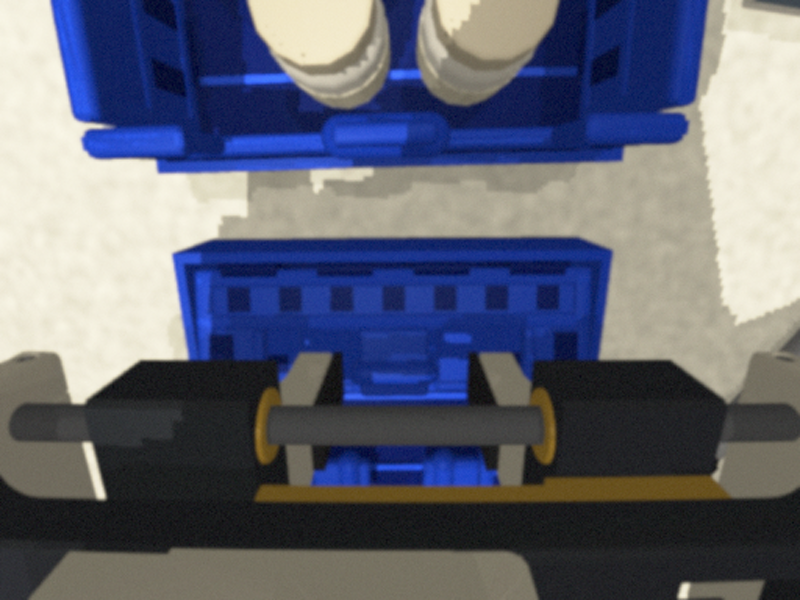

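The wrist close-up shows the folded crate's -y rim from about (175,255) to (610,250), its bottom edge at row 238, and the end_right bar near (397,380), between the fingers. I'll check the bar's position against the rim.

```bash
python3 - <<'E'
from h import *
c=cam('wrist'); f=1.5625
print(c[2])
a=onz(c,[(175/f,256/f),(611/f,251/f)],.036); b=onz(c,[(208/f,240/f),(580/f,237/f)],0.0)
print('rim',a.round(4),a.mean(0),np.degrees(np.arctan2(*(a[0]-a[1])[[1,0]]))); print('bottom',b.round(4),b.mean(0))
w=onz(c,[(158/f,172/f),(622/f,158/f)],0.036);print('full rim',w.round(4),np.degrees(np.arctan2(*(w[0]-w[1])[[1,0]])),np.linalg.norm(w[0]-w[1]))
w=onz(c,[(83/f,152/f),(688/f,130/f)],0.08);print('full top',w.round(4),np.degrees(np.arctan2(*(w[0]-w[1])[[1,0]])),np.linalg.norm(w[0]-w[1]))
print('bar',onz(c,[(397/f,383/f)],.033))
E
```

```text
[ 0.54774486 -0.07426416  0.20374932]
rim [[ 0.6351 -0.0367  0.036 ]
 [ 0.4647 -0.0483  0.036 ]] [ 0.5499234  -0.04252583  0.036     ] 3.8885085563567086
bottom [[ 0.6375 -0.0372  0.    ]
 [ 0.463  -0.0485  0.    ]] [ 0.55020215 -0.04282725  0.        ]
full rim [[ 0.6387 -0.0683  0.036 ]
 [ 0.4671 -0.083   0.036 ]] 4.899591236973423 0.17222311615306754
full top [[ 0.6353 -0.0743  0.08  ]
 [ 0.4715 -0.0892  0.08  ]] 5.202863578092907 0.16441552696737313
bar [[0.54533789 0.01480109 0.033     ]]
```

Request:
carry_out([
  [0,0,0,0,0,0],
  [0,0,0,0,0,0],
])

```text
time_s: 3.58
tcp_pos: [0.546, 0.0049, 0.0572]
eef_rot: [-179.7, 0.1, -86.6]
contact_force: [0.6, -0.4, 0.3]
gripper_width: 0.0492
gripper_force: 0.0
```

```bash
python3 - <<'E'
from h import *
s=r.get_state()
for k,v in s.items(): print(k,np.round(v,3))
E
```

```text
time_s 3.575
joints [ 2.1092e+01  1.8922e+01 -2.8384e+01  2.2000e-02 -4.2435e+01 -1.7718e+01]
qd [ 0.045  0.12  -0.668 -0.235  0.42   0.159]
joint_torque [ 5.0000e-03 -4.7183e+01  2.1106e+01  5.0490e+00 -5.0000e-03 -1.7000e-02]
tcp_pos [0.546 0.005 0.057]
eef_rot [-1.7975e+02  6.4000e-02 -8.6610e+01]
contact_force [ 0.58  -0.396  0.277]
moment [ 0.018  0.074 -0.046]
gripper_force 0.0
gripper_width 0.049
```

Request:
carry_out([
  [-0.003,-0.002,0.01,0,0,0],
  [-0.002,-0.001,0.012,0,0,0],
  [0,0,0.012,0,0,0],
  [0,0,0.012,0,0,0],
  [0,0,0,0,0,0],
])

```text
time_s: 4.2
tcp_pos: [0.5452, 0.0068, 0.0308]
eef_rot: [179.9, -0.0, -86.6]
contact_force: [0.4, -0.3, 0.5]
gripper_width: 0.0493
gripper_force: 0.0
```

Request:
carry_out([
  [0,0,0,0,0,0],
  [0,0,0,0,0,0],
])

```text
time_s: 4.45
tcp_pos: [0.5458, 0.007, 0.0317]
eef_rot: [-180.0, 0.0, -86.6]
contact_force: [-0.4, 0.0, 0.5]
gripper_width: 0.0494
gripper_force: 0.0
```

Request:
carry_out([
  [0,0,0,0,0,0],
  [0,0,0,0,0,0],
  [0,0,0,0,0,0],
  [0,0,0,0,0,0],
], hand=0.3, squeeze=12)

```text
time_s: 4.95
tcp_pos: [0.5454, 0.0069, 0.0315]
eef_rot: [180.0, 0.0, -86.6]
contact_force: [-1.9, 1.5, 0.4]
gripper_width: 0.0341
gripper_force: 12.0
```

Request:
carry_out([
  [0.001,0,-0.013,0,0,0],
  [0.003,0,-0.013,0,0,0],
  [0.005,0,-0.012,0,0,0],
  [0.007,0,-0.011,0,0,0],
  [0.0085,0,-0.01,0,0,0],
])

```text
time_s: 5.58
tcp_pos: [0.5464, -0.0054, 0.0614]
eef_rot: [-180.0, 0.0, -86.6]
contact_force: [0.1, -0.3, -3.8]
gripper_width: 0.0344
gripper_force: 12.0
```

Request:
carry_out([
  [0.01,0,-0.0085,0,0,0],
  [0.011,0,-0.007,0,0,0],
  [0.012,0,-0.005,0,0,0],
  [0.013,0,-0.003,0,0,0],
  [0.013,0,-0.001,0,0,0],
])

```text
time_s: 6.2
tcp_pos: [0.5484, -0.035, 0.0733]
eef_rot: [-180.0, 0.0, -86.6]
contact_force: [-0.2, 1.9, -5.0]
gripper_width: 0.0344
gripper_force: 12.0
```

Request:
carry_out([
  [0.003,0,0,0,0,0],
  [0,0,0,0,0,0],
])

```text
time_s: 6.45
tcp_pos: [0.5483, -0.0366, 0.0733]
eef_rot: [180.0, -0.0, -86.6]
contact_force: [0.3, 0.7, -3.6]
gripper_width: 0.0343
gripper_force: 12.0
```

```bash
python3 - <<'E'
from h import *
s=r.get_state(); print(s['tcp_pos'].round(4),s['contact_force'].round(1))
a=r.capture('scene')[140:330,80:320];b=r.capture('top')[140:260,190:430]
b=cv2.resize(b,(480,240));a=cv2.resize(a,(480,380))
cv2.imwrite('pics/c3.png',cv2.resize(np.vstack([a,b])[:,:,::-1],(460,595)))
E
```

```text
[ 0.5483 -0.0366  0.0733] [ 0.3  0.7 -3.6]
```

View pics/c3.png

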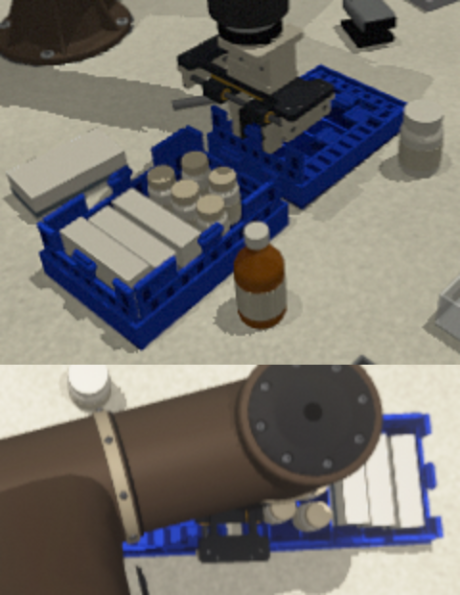

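The wall looks upright in the scene view, at about (230,130), and nothing nearby has moved. I'll pull slightly outward to confirm it has reached its stop.

Request:
carry_out([
  [0.003,0,0.002,0,0,0],
  [0,0,0,0,0,0],
])

```text
time_s: 6.8
tcp_pos: [0.5483, -0.0376, 0.0722]
eef_rot: [180.0, 0.0, -86.6]
contact_force: [0.4, 1.4, -5.1]
gripper_width: 0.0342
gripper_force: 12.0
```

Request:
carry_out([
  [0.003,0,0,0,0,0],
  [0,0,0,0,0,0],
])

```text
time_s: 7.05
tcp_pos: [0.5485, -0.0392, 0.0723]
eef_rot: [180.0, 0.0, -86.6]
contact_force: [0.4, 2.0, -4.7]
gripper_width: 0.0344
gripper_force: 12.0
```

Request:
carry_out([
  [0,0,0,0,0,0],
  [0,0,0,0,0,0],
  [0,0,-0.02,0,0,0],
  [0,0,-0.08,0,0,0],
  [0,0,-0.1,0,0,0],
], hand=0.56)

```text
time_s: 7.68
tcp_pos: [0.548, -0.0395, 0.1736]
eef_rot: [179.9, -0.0, -86.6]
contact_force: [0.9, 0.6, 0.3]
gripper_width: 0.0492
gripper_force: 0.0
```

Request:
carry_out([
  [-0.09,0,0,0,0,0],
  [-0.1,0,0,0,0,0],
  [-0.1,0,0,0,0,0],
  [-0.075,0,0,0,0,0],
  [0,0,0,0,0,0],
])

```text
time_s: 8.3
tcp_pos: [0.5378, 0.1453, 0.1733]
eef_rot: [-179.9, 0.0, -86.4]
contact_force: [0.5, -0.1, 0.0]
gripper_width: 0.0485
gripper_force: 0.0
```

Request:
carry_out([
  [0,0,0,0,0,0],
  [0,0,0,0,0,0],
])

```text
time_s: 8.55
tcp_pos: [0.5376, 0.1421, 0.1726]
eef_rot: [-180.0, 0.0, -86.6]
contact_force: [-0.7, -1.0, -0.1]
gripper_width: 0.049
gripper_force: 0.0
```

```bash
python3 - <<'E'
from h import *
s=r.get_state(); print(s['tcp_pos'].round(4),s['eef_rot'].round(2),s['contact_force'].round(1))
c=cam('wrist'); im=r.capture('wrist')
print(proj(c,[[.5372,.143,.033]]))
cv2.imwrite('pics/w4.png',cv2.resize(im[:,:,::-1],(800,600),interpolation=cv2.INTER_CUBIC))
E
```

```text
[0.5376 0.1421 0.1726] [-179.99    0.    -86.65] [-0.7 -1.  -0.1]
[[258.72049811 184.52949077]]
```

View pics/w4.png

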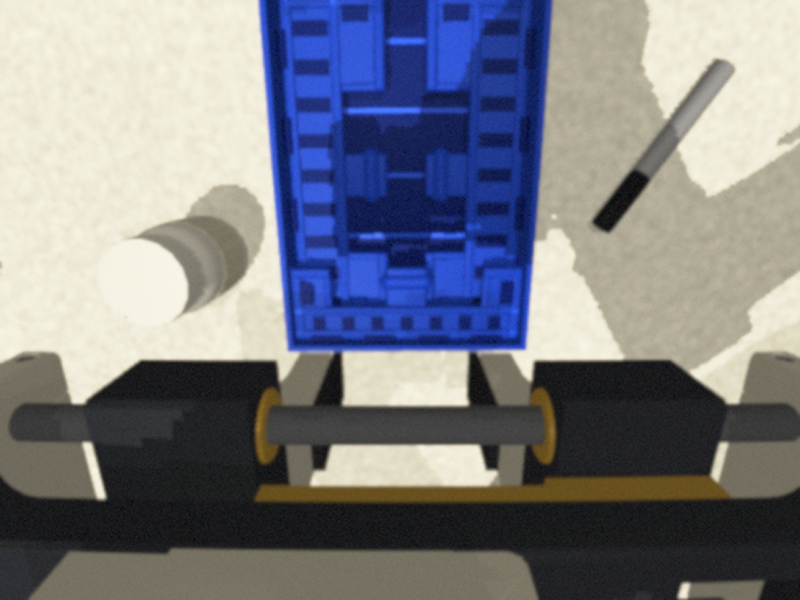

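The +y rim corners are at (289,349) and (525,347), the end_left bar is near (407,280), and the side bars are at (374,175) and (438,175).

```bash
python3 - <<'E'
from h import *
c=cam('wrist'); f=1.5625
a=onz(c,[(289/f,349/f),(526/f,347.5/f)],.036);d=a[0]-a[1];x=d/np.linalg.norm(d);y=np.array([-x[1],x[0],0])
print(a.round(4),np.degrees(np.arctan2(d[1],d[0])),np.linalg.norm(d)); yy=np.array([-.0628,.998,0])
print('bar',a.mean(0)-.05*yy,'center',a.mean(0)-.12*yy,'sidebars mid',onz(c,[(406/f,175/f)],.02), 'bar view',onz(c,[(407/f,280/f)],.033))
E
```

```text
[[0.6165 0.1915 0.036 ]
 [0.4484 0.1805 0.036 ]] 3.7347760630974736 0.16840350168025794
bar [0.53559155 0.13611426 0.036     ] center [0.53998755 0.06625426 0.036     ] sidebars mid [[0.54040577 0.06817777 0.02      ]] bar view [[0.53568869 0.13693623 0.033     ]]
```

Request:
carry_out([
  [0.007,0.002,0.07,0,0,0],
  [0,0,0.08,0,0,0],
  [0,0,0.06,0,0,0],
  [0,0,0.03,0,0,0],
  [0,0,0.015,0,0,0],
])

```text
time_s: 9.22
tcp_pos: [0.537, 0.139, 0.0445]
eef_rot: [180.0, -0.0, -86.6]
contact_force: [0.0, -0.3, 0.8]
gripper_width: 0.0491
gripper_force: 0.0
```

Request:
carry_out([
  [0,0,0.015,0,0,0],
  [0,0,0.013,0,0,0],
  [0,0,0,0,0,0],
])

```text
time_s: 9.6
tcp_pos: [0.5368, 0.1394, 0.0307]
eef_rot: [180.0, -0.0, -86.6]
contact_force: [-0.6, 0.4, 1.3]
gripper_width: 0.0489
gripper_force: 0.0
```

Request:
carry_out([
  [0,0,0,0,0,0],
  [0,0,0,0,0,0],
  [0,0,0,0,0,0],
  [0,0,0,0,0,0],
], hand=0.3, squeeze=12)

```text
time_s: 10.1
tcp_pos: [0.5371, 0.1396, 0.031]
eef_rot: [-180.0, 0.0, -86.6]
contact_force: [0.6, 0.4, -0.5]
gripper_width: 0.0341
gripper_force: 12.0
```

Request:
carry_out([
  [-0.001,0,-0.013,0,0,0],
  [-0.003,0,-0.013,0,0,0],
  [-0.005,0,-0.012,0,0,0],
  [-0.007,0,-0.011,0,0,0],
  [-0.0085,0,-0.01,0,0,0],
])

```text
time_s: 10.72
tcp_pos: [0.5359, 0.1517, 0.0607]
eef_rot: [180.0, -0.0, -86.6]
contact_force: [1.0, 1.0, -2.7]
gripper_width: 0.0345
gripper_force: 12.0
```

Request:
carry_out([
  [-0.01,0,-0.0085,0,0,0],
  [-0.011,0,-0.007,0,0,0],
  [-0.012,0,-0.005,0,0,0],
  [-0.013,0,-0.003,0,0,0],
  [-0.013,0,0,0,0,0],
])

```text
time_s: 11.35
tcp_pos: [0.5341, 0.1813, 0.0726]
eef_rot: [180.0, -0.0, -86.6]
contact_force: [-2.2, -3.2, 6.8]
gripper_width: 0.0346
gripper_force: 12.0
```

Request:
carry_out([
  [-0.003,0,0,0,0,0],
  [0,0,0,0,0,0],
])

```text
time_s: 11.6
tcp_pos: [0.534, 0.1826, 0.0725]
eef_rot: [180.0, -0.0, -86.6]
contact_force: [-2.3, -3.6, 6.6]
gripper_width: 0.0344
gripper_force: 12.0
```

Request:
carry_out([
  [-0.003,0,0,0,0,0],
  [0,0,0,0,0,0],
])

```text
time_s: 11.85
tcp_pos: [0.5339, 0.1832, 0.0725]
eef_rot: [180.0, -0.1, -86.6]
contact_force: [-0.7, -8.2, 7.3]
gripper_width: 0.0341
gripper_force: 12.0
```

Request:
carry_out([
  [-0.003,0,0,0,0,0],
  [0,0,0,0,0,0],
])

```text
time_s: 12.1
tcp_pos: [0.5339, 0.1844, 0.0725]
eef_rot: [180.0, -0.1, -86.6]
contact_force: [0.4, -9.1, 6.5]
gripper_width: 0.0344
gripper_force: 12.0
```

Request:
carry_out([
  [0,0,0,0,0,0],
  [0,0,0,0,0,0],
  [0,0,-0.02,0,0,0],
  [0,0,-0.08,0,0,0],
  [0,0,-0.1,0,0,0],
], hand=0.56)

```text
time_s: 12.72
tcp_pos: [0.5336, 0.1855, 0.1729]
eef_rot: [179.9, -0.1, -86.6]
contact_force: [0.6, 0.6, 0.6]
gripper_width: 0.0492
gripper_force: 0.0
```

Request:
carry_out([
  [0.075,0,-0.05,0,0,0],
  [0.075,0,-0.05,0,0,0],
  [0.075,0,0,0,0,0],
  [0,0,0,0,0,0.166],
  [0,0,0,0,0,0.166],
])

```text
time_s: 13.35
tcp_pos: [0.5409, 0.0729, 0.223]
eef_rot: [-179.9, 0.1, -106.9]
contact_force: [-0.2, -0.0, 0.0]
gripper_width: 0.0493
gripper_force: 0.0
```

Request:
carry_out([
  [0,0,0,0,0,0.166],
  [0,0,0,0,0,0.166],
  [0,0,0,0,0,0.166],
  [0,0,0,0,0,0.166],
  [0,0,0,0,0,0.166],
])

```text
time_s: 13.98
tcp_pos: [0.5409, 0.0736, 0.2229]
eef_rot: [180.0, 0.1, -156.6]
contact_force: [1.3, -0.6, -0.4]
gripper_width: 0.0489
gripper_force: 0.0
```

Request:
carry_out([
  [0,0,0,0,0,0.166],
  [0,0,0,0,0,0.166],
  [0,0,0,0,0,0],
  [0,0,0,0,0,0],
])

```text
time_s: 14.48
tcp_pos: [0.5408, 0.0734, 0.2224]
eef_rot: [180.0, 0.0, -176.0]
contact_force: [0.5, 0.1, 0.7]
gripper_width: 0.0491
gripper_force: 0.0
```

```bash
python3 - <<'E'
from h import *
s=r.get_state(); print(s['tcp_pos'].round(4),s['eef_rot'].round(2),s['joints'].round(0))
c=cam('wrist'); im=r.capture('wrist')
C=np.array([.5409,.0726,0]);yw=np.radians(3.7);M=np.array([[np.cos(yw),-np.sin(yw),0],[np.sin(yw),np.cos(yw),0],[0,0,1]])
print((proj(c,[C+M@[35,0,20]*0+M@np.array([.035,0,.02]),C+M@np.array([-.035,0,.02]),C+M@np.array([-.085,-.12,.036]),C+M@np.array([-.085,.12,.036])])*1.5625).round())
cv2.imwrite('pics/w5.png',cv2.resize(im[:,:,::-1],(800,600),interpolation=cv2.INTER_CUBIC))
E
```

```text
[0.5408 0.0734 0.2224] [ 1.7999e+02  3.0000e-02 -1.7601e+02] [  28.    9.  -17.   -0.  -64. -114.]
[[403. 308.]
 [404. 225.]
 [241. 160.]
 [566. 161.]]
```

View pics/w5.png

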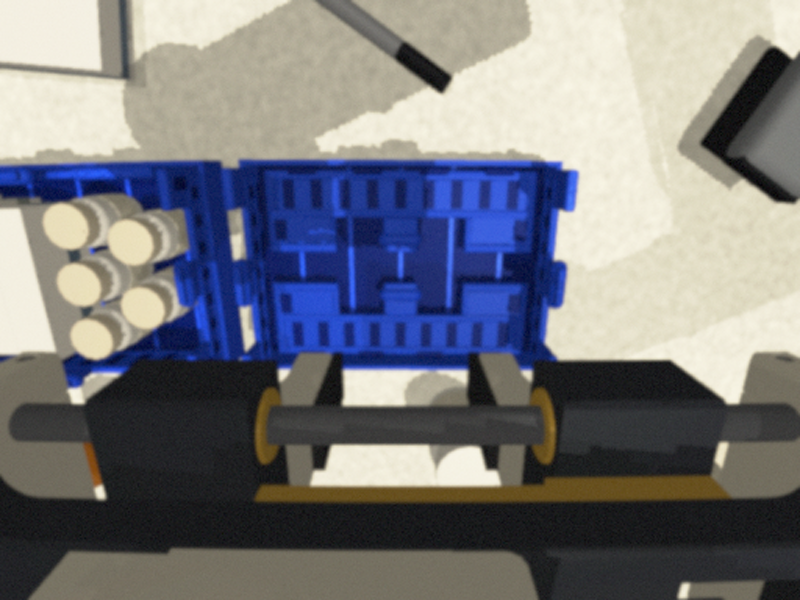

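The base corners are at (241,160) and (563,160), which matches the prediction. The side bars are at about (400,295) and (400,238), so they sit at crate x = ±23 mm. Going to side_far.

Request:
carry_out([
  [-0.046,-0.005,0.08,0,0,0],
  [0,0,0.1,0,0,0],
  [0,0,0.08,0,0,0],
  [0,0,0.06,0,0,0],
  [0,0,0.03,0,0,0],
])

```text
time_s: 15.15
tcp_pos: [0.5632, 0.072, 0.0455]
eef_rot: [-180.0, -0.1, -176.1]
contact_force: [-0.1, 0.5, 0.1]
gripper_width: 0.0489
gripper_force: 0.0
```

Request:
carry_out([
  [0,0,0.02,0,0,0],
  [0,0,0.015,0,0,0],
  [0,0,0.01,0,0,0],
  [0,0,0.008,0,0,0],
  [0,0,0,0,0,0],
])

```text
time_s: 15.78
tcp_pos: [0.5639, 0.0723, 0.0206]
eef_rot: [180.0, 0.0, -176.2]
contact_force: [0.4, 0.7, -0.1]
gripper_width: 0.0487
gripper_force: 0.0
```

Request:
carry_out([
  [0,0,0,0,0,0],
  [0,0,0,0,0,0],
  [0,0,0,0,0,0],
  [0,0,0,0,0,0],
], hand=0.3, squeeze=12)

```text
time_s: 16.27
tcp_pos: [0.5639, 0.072, 0.0208]
eef_rot: [-180.0, 0.0, -176.2]
contact_force: [-0.1, -4.1, 2.5]
gripper_width: 0.0341
gripper_force: 12.0
```

Request:
carry_out([
  [-0.001,-0.001,-0.017,0,0,0],
  [-0.004,-0.001,-0.0165,0,0,0],
  [-0.0065,0,-0.0155,0,0,0],
  [-0.009,0,-0.0145,0,0,0],
  [-0.011,0,-0.013,0,0,0],
])

```text
time_s: 16.9
tcp_pos: [0.5798, 0.0726, 0.0593]
eef_rot: [180.0, -0.0, -176.2]
contact_force: [-0.2, 2.8, -3.0]
gripper_width: 0.0343
gripper_force: 12.0
```

Request:
carry_out([
  [-0.013,0,-0.011,0,0,0],
  [-0.0145,0,-0.009,0,0,0],
  [-0.0155,0,-0.0065,0,0,0],
  [-0.0165,0,-0.004,0,0,0],
  [-0.017,0,-0.001,0,0,0],
])

```text
time_s: 17.52
tcp_pos: [0.6189, 0.0749, 0.075]
eef_rot: [180.0, 0.1, -176.2]
contact_force: [-2.1, 3.4, 2.0]
gripper_width: 0.0345
gripper_force: 12.0
```

Request:
carry_out([
  [-0.003,0,0,0,0,0],
  [0,0,0,0,0,0],
])

```text
time_s: 17.77
tcp_pos: [0.6197, 0.0749, 0.0749]
eef_rot: [-180.0, 0.0, -176.2]
contact_force: [-3.8, 3.3, 5.6]
gripper_width: 0.0345
gripper_force: 12.0
```

Request:
carry_out([
  [-0.003,0,0,0,0,0],
  [0,0,0,0,0,0],
])

```text
time_s: 18.02
tcp_pos: [0.6199, 0.0749, 0.0748]
eef_rot: [-180.0, -0.1, -176.2]
contact_force: [-7.9, 4.4, 8.8]
gripper_width: 0.0344
gripper_force: 12.0
```

Request:
carry_out([
  [0,0,0,0,0,0],
  [0,0,0,0,0,0],
  [0,0,-0.02,0,0,0],
  [0,0,-0.06,0,0,0],
  [0,0,-0.06,0,0,0],
], hand=0.56)

```text
time_s: 18.65
tcp_pos: [0.621, 0.0748, 0.1458]
eef_rot: [-180.0, -0.0, -176.2]
contact_force: [0.6, -0.4, -0.5]
gripper_width: 0.0491
gripper_force: 0.0
```

Request:
carry_out([
  [0.06,0,0,0,0,0],
  [0.08,0,0,0,0,0],
  [0.06,0,0,0,0,0],
  [0,0,0,0,0,0],
  [0,0,0,0,0,0],
])

```text
time_s: 19.27
tcp_pos: [0.5219, 0.0687, 0.1454]
eef_rot: [180.0, 0.1, -176.2]
contact_force: [0.4, 0.9, 0.0]
gripper_width: 0.0485
gripper_force: 0.0
```

```bash
python3 - <<'E'
from h import *
s=r.get_state(); print(s['tcp_pos'].round(4),s['eef_rot'].round(2))
c=cam('wrist'); im=r.capture('wrist'); C=s['tcp_pos'].copy();C[2]=.018
print((proj(c,[C])*1.5625).round(),c[2])
cv2.imwrite('pics/w6.png',cv2.resize(im[:,:,::-1],(800,600),interpolation=cv2.INTER_CUBIC))
E
```

```text
[0.5219 0.0687 0.1454] [ 1.7998e+02  1.0000e-01 -1.7621e+02]
[[405. 293.]] [0.442419   0.06350337 0.29512762]
```

View pics/w6.png

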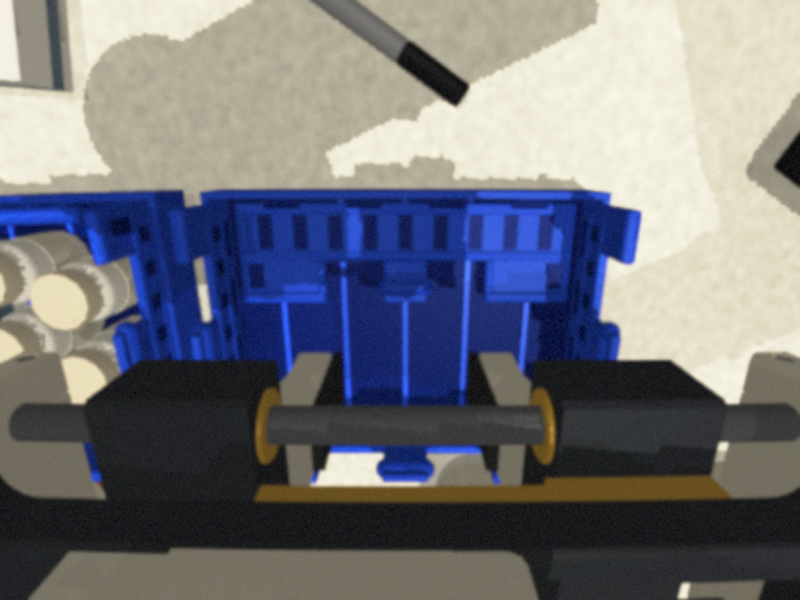

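Both end walls are up, the far wall is up at (405,470), and the near bar at (406,291) is directly below the TCP. Descending.

Request:
carry_out([
  [0,0,0.08,0,0,0],
  [0,0,0.07,0,0,0],
  [0,0,0.04,0,0,0],
  [0,0,0.025,0,0,0],
  [0,0,0.015,0,0,0],
])

```text
time_s: 19.95
tcp_pos: [0.5215, 0.0685, 0.029]
eef_rot: [-180.0, -0.0, -176.2]
contact_force: [-1.1, 0.2, 0.5]
gripper_width: 0.0489
gripper_force: 0.0
```

Request:
carry_out([
  [0,0,0.011,0,0,0],
  [0,0,0.008,0,0,0],
  [0,0,0,0,0,0],
])

```text
time_s: 20.32
tcp_pos: [0.5211, 0.0685, 0.0202]
eef_rot: [180.0, 0.0, -176.2]
contact_force: [0.9, -0.0, 0.3]
gripper_width: 0.0493
gripper_force: 0.0
```

Request:
carry_out([
  [0,0,0,0,0,0],
  [0,0,0,0,0,0],
  [0,0,0,0,0,0],
  [0,0,0,0,0,0],
], hand=0.3, squeeze=12)

```text
time_s: 20.82
tcp_pos: [0.5212, 0.0686, 0.0203]
eef_rot: [180.0, 0.0, -176.2]
contact_force: [-1.0, 0.4, 3.0]
gripper_width: 0.0341
gripper_force: 12.0
```

Request:
carry_out([
  [0.001,0,-0.017,0,0,0],
  [0.004,0,-0.0165,0,0,0],
  [0.0065,0,-0.0155,0,0,0],
  [0.009,0,-0.0145,0,0,0],
  [0.011,0,-0.013,0,0,0],
])

```text
time_s: 21.45
tcp_pos: [0.5051, 0.0675, 0.059]
eef_rot: [180.0, 0.0, -176.2]
contact_force: [1.4, 2.2, -2.4]
gripper_width: 0.0345
gripper_force: 12.0
```

Request:
carry_out([
  [0.013,0,-0.011,0,0,0],
  [0.0145,0,-0.009,0,0,0],
  [0.0155,0,-0.0065,0,0,0],
  [0.0165,0,-0.004,0,0,0],
  [0.017,0,-0.001,0,0,0],
])

```text
time_s: 22.08
tcp_pos: [0.4673, 0.0651, 0.0747]
eef_rot: [180.0, 0.1, -176.2]
contact_force: [2.2, 1.8, 3.9]
gripper_width: 0.0345
gripper_force: 12.0
```

Request:
carry_out([
  [0.003,0,0,0,0,0],
  [0,0,0,0,0,0],
])

```text
time_s: 22.32
tcp_pos: [0.4657, 0.065, 0.0745]
eef_rot: [180.0, 0.0, -176.2]
contact_force: [-0.8, 2.3, 7.8]
gripper_width: 0.0344
gripper_force: 12.0
```

Request:
carry_out([
  [0.003,0,0,0,0,0],
  [0,0,0,0,0,0],
])

```text
time_s: 22.58
tcp_pos: [0.4654, 0.0651, 0.0746]
eef_rot: [180.0, 0.1, -176.2]
contact_force: [6.2, 0.1, 4.6]
gripper_width: 0.0342
gripper_force: 12.0
```

Request:
carry_out([
  [0,0,0,0,0,0],
  [0,0,0,0,0,0],
  [0,0,-0.02,0,0,0],
  [0,0,-0.1,0,0,0],
  [0,0,-0.12,0,0,0],
], hand=0.56)

```text
time_s: 23.2
tcp_pos: [0.4629, 0.0641, 0.195]
eef_rot: [-179.9, -0.2, -176.2]
contact_force: [1.3, 0.9, -0.7]
gripper_width: 0.0493
gripper_force: 0.0
```

Request:
carry_out([
  [-0.0315,0.077,-0.03,0,0,0],
  [-0.0315,0.077,-0.03,0,0,0],
  [-0.0315,0.077,-0.03,0,0,0],
  [-0.0315,0.077,0,0,0,0],
  [-0.0315,0.077,0,0,0,0],
])

```text
time_s: 23.82
tcp_pos: [0.53, 0.263, 0.2398]
eef_rot: [180.0, -0.0, -176.2]
contact_force: [0.3, 0.8, 0.2]
gripper_width: 0.0494
gripper_force: 0.0
```

Request:
carry_out([
  [0,0,0,0,0,-0.168],
  [0,0,0,0,0,-0.168],
  [0,0,0,0,0,-0.168],
  [0,0,0,0,0,-0.168],
  [0,0,0,0,0,-0.168],
], hand=1)

```text
time_s: 24.45
tcp_pos: [0.5296, 0.2616, 0.2394]
eef_rot: [180.0, -0.0, -125.5]
contact_force: [-0.4, 0.7, 0.7]
gripper_width: 0.0867
gripper_force: 0.0
```

Request:
carry_out([
  [0,0,0,0,0,-0.168],
  [0,0,0,0,0,-0.168],
  [0,0,0,0,0,-0.168],
  [0,0,0,0,0,-0.168],
  [0,0,0,0,0,0],
])

```text
time_s: 25.08
tcp_pos: [0.5297, 0.2617, 0.2394]
eef_rot: [180.0, -0.0, -85.6]
contact_force: [-0.1, 0.6, 0.6]
gripper_width: 0.0875
gripper_force: 0.0
```

Request:
carry_out([
  [0,0,0,0,0,0],
  [0,0,0,0,0,0],
])

```text
time_s: 25.32
tcp_pos: [0.53, 0.2619, 0.2391]
eef_rot: [180.0, -0.0, -85.6]
contact_force: [0.1, 0.6, -1.0]
gripper_width: 0.0878
gripper_force: 0.0
```

```bash
python3 - <<'E'
from h import *
s=r.get_state(); print(s['tcp_pos'].round(4),s['eef_rot'].round(2))
c=cam('wrist'); im=r.capture('wrist'); np.save('w7cam.npy',np.array(c,dtype=object),allow_pickle=True); print(c[2])
cv2.imwrite('pics/w7r.png',im[:,:,::-1])
a=im[:250,130:390]; t=r.capture('top'); cv2.imwrite('pics/t7r.png',t[:,:,::-1]); t=t[150:260,190:430]
A=cv2.resize(a,(400,385),interpolation=2);T=cv2.resize(t,(400,183),interpolation=2)
cv2.imwrite('pics/w7.png',cv2.resize(np.vstack([A,T])[:,:,::-1],None,fx=1.05,fy=1.05))
E
```

```text
[0.53   0.2619 0.2391] [179.99  -0.   -85.64]
[0.53516033 0.18358992 0.3889787 ]
```

View pics/w7.png

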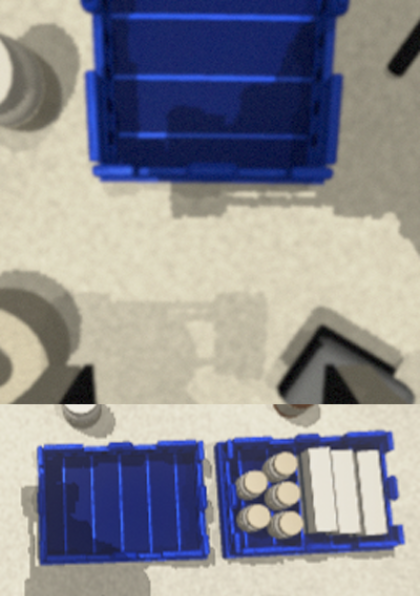

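The top view shows all four walls up, with a gap of about 10 px between the two crates. I'll measure both outlines in that same view.

```bash
cat > meas.py <<'E'
from h import *
def edges(c,g,pts,z,axis):
    """subpixel blue/table boundary along axis near pts (list of (u,v)); returns world"""
    out=[]
    for u,v in pts:
        w=np.arange(-7,8); l=g[v+w,u] if axis=='v' else g[v,u+w]
        d=np.gradient(cv2.GaussianBlur(l.astype(np.float32).reshape(1,-1),(3,1),.8)[0]); d=abs(d); k=d.argmax()
        if 0<k<14:
            a,b,e=d[k-1],d[k],d[k+1]; k=k+.5*(a-e)/(a-2*b+e+1e-6)
        out.append((u,v+k-7) if axis=='v' else (u+k-7,v))
    return onz(c,out,z)
def line(P,dep,ind):
    for _ in range(4):
        k=np.polyfit(P[:,ind],P[:,dep],1); e=abs(P[:,dep]-np.polyval(k,P[:,ind])); P=P[e<=max(np.percentile(e,85),.0008)]
    return k,e.max(),len(P)
def top(im,xf,xn,spans,rows):
    c=cam('top'); g=im[:,:,2].astype(float)*.0+(im[:,:,0].astype(float)+im[:,:,1])/2
    for nm,(u0,u1) in spans.items():
        for e,row,z in(('far',xf[nm],.082),('near',xn[nm],.036)):
            us=np.arange(u0,u1,2); pts=[(u,int(round(row[0]+(row[1]-row[0])*(u-u0)/(u1-u0)))) for u in us]
            P=edges(c,g,pts,z,'v'); k,r_,n=line(P,0,1); print(nm,e,'yaw %.2f'%np.degrees(-np.arctan(k[0])),'x at y=.07,-.06,-.2',np.polyval(k,[.07,-.06,-.2]).round(4),'err %.4f n %d'%(r_,n))
    return c,g
E
python3 - <<'E'
from meas import *
im=cv2.imread('pics/t7r.png')[:,:,::-1].copy()
# w7 top crop: px = 190+u/1.05*0.6, v=150+(v-404)/1.05*.6
q=lambda u,v:(190+u/1.05*.6,150+(v-404)/1.05*.6)
for p in [(40,447),(205,440),(40,562),(207,557),(217,443),(392,433),(225,557),(402,540)]: print(np.round(q(*p),1))
top(im,{'crate':(174.5,171),'full':(172,168)},{'crate':(240,237.5),'full':(237,229.5)},{'crate':(216,304),'full':(320,410)},0)
E
```

```text
[212.9 174.6]
[307.1 170.6]
[212.9 240.3]
[308.3 237.4]
[314.  172.3]
[414.  166.6]
[318.6 237.4]
[419.7 227.7]
crate far yaw 3.60 x at y=.07,-.06,-.2 [0.6217 0.6299 0.6387] err 0.0009 n 27
crate near yaw 3.60 x at y=.07,-.06,-.2 [0.4557 0.4639 0.4727] err 0.0005 n 42
full far yaw 4.69 x at y=.07,-.06,-.2 [0.6191 0.6298 0.6412] err 0.0030 n 23
full near yaw 4.64 x at y=.07,-.06,-.2 [0.4535 0.464  0.4754] err 0.0006 n 31
```

Request:
carry_out([
  [0,0.008,0.1,0,0,-0.005],
  [0,0,0.1,0,0,0],
  [0,0,0.1,0,0,0],
  [0,0,0.08,0,0,0],
  [0,0,0.034,0,0,0],
])

```text
time_s: 26.05
tcp_pos: [0.5251, 0.2608, 0.0298]
eef_rot: [179.8, -0.1, -85.3]
contact_force: [0.7, 0.2, -0.2]
gripper_width: 0.0875
gripper_force: 0.0
```

Request:
carry_out([
  [0.02,0,0,0,0,0],
  [0.03,0,0,0,0,0],
  [0.03,0,0,0,0,0],
  [0.01,0,0,0,0,0],
  [0,0,0,0,0,0],
])

```text
time_s: 26.68
tcp_pos: [0.5302, 0.2164, 0.0327]
eef_rot: [-179.9, 0.0, -85.3]
contact_force: [0.2, 0.6, 0.1]
gripper_width: 0.0877
gripper_force: 0.0
```

Request:
carry_out([
  [0.004,0,0,0,0,0],
  [0.004,0,0,0,0,0],
  [0,0,0,0,0,0],
])

```text
time_s: 27.05
tcp_pos: [0.5301, 0.2129, 0.032]
eef_rot: [180.0, -0.0, -85.2]
contact_force: [0.9, -1.4, -1.2]
gripper_width: 0.0876
gripper_force: 0.0
```

Request:
carry_out([
  [0.004,0,0,0,0,0],
  [0.004,0,0,0,0,0],
  [0,0,0,0,0,0],
])

```text
time_s: 27.42
tcp_pos: [0.5305, 0.2087, 0.032]
eef_rot: [180.0, -0.0, -85.2]
contact_force: [-0.8, 0.6, 0.2]
gripper_width: 0.0877
gripper_force: 0.0
```

Request:
carry_out([
  [0.005,0,0,0,0,0],
  [0.005,0,0,0,0,0],
  [0,0,0,0,0,0],
])

```text
time_s: 27.8
tcp_pos: [0.5309, 0.2036, 0.032]
eef_rot: [180.0, -0.0, -85.2]
contact_force: [0.7, 0.6, -0.2]
gripper_width: 0.0875
gripper_force: 0.0
```

Request:
carry_out([
  [0.005,0,0,0,0,0],
  [0.005,0,0,0,0,0],
  [0,0,0,0,0,0],
])

```text
time_s: 28.18
tcp_pos: [0.5315, 0.1993, 0.0321]
eef_rot: [-180.0, 0.0, -85.2]
contact_force: [-1.6, 4.0, 0.0]
gripper_width: 0.0879
gripper_force: 1.9
```

Request:
carry_out([
  [0.004,0,0,0,0,0],
  [0.004,0,0,0,0,0],
  [0,0,0,0,0,0],
])

```text
time_s: 28.55
tcp_pos: [0.5318, 0.1952, 0.0321]
eef_rot: [-180.0, 0.0, -85.2]
contact_force: [-1.7, 3.8, -0.5]
gripper_width: 0.0877
gripper_force: 2.1
```

```bash
python3 - <<'E'
from meas import *
im=r.capture('top'); cv2.imwrite('pics/t8r.png',im[:,:,::-1])
m=blue(im)
for u in range(232,320,8):
    q=np.flatnonzero(m[160:250,u])+160; print(u,q.min() if len(q) else None,q.max() if len(q) else None,end=' | ')
print(); g=[np.flatnonzero(m[v,295:330]==0)+295 for v in (180,190,200,210,220,230)]; print([(a.min(),a.max()) if len(a) else 0 for a in g])
top(im,{'crate':(173.5,171),'full':(172,168)},{'crate':(239.5,237.5),'full':(237,229.5)},{'crate':(234,304),'full':(320,410)},0)
E
```

```text
232 173 240 | 240 174 239 | 248 174 239 | 256 171 239 | 264 171 238 | 272 173 238 | 280 172 237 | 288 170 237 | 296 170 236 | 304 170 236 | 312 204 204 | 
[(np.int64(295), np.int64(329)), (np.int64(308), np.int64(329)), (np.int64(310), np.int64(329)), (np.int64(309), np.int64(329)), (np.int64(310), np.int64(329)), (np.int64(312), np.int64(317))]
crate far yaw 6.58 x at y=.07,-.06,-.2 [0.6205 0.6355 0.6516] err 0.0028 n 17
crate near yaw 4.33 x at y=.07,-.06,-.2 [0.4573 0.4671 0.4778] err 0.0008 n 35
full far yaw 4.78 x at y=.07,-.06,-.2 [0.6188 0.6297 0.6414] err 0.0028 n 23
full near yaw 4.64 x at y=.07,-.06,-.2 [0.4535 0.464  0.4754] err 0.0006 n 31
```

Request:
carry_out([
  [0.005,0.0015,0,0,0,0],
  [0.005,0.0015,0,0,0,0],
  [0.005,0.0015,0,0,0,0],
  [0.005,0.0015,0,0,0,0],
  [0,0,0,0,0,0],
])

```text
time_s: 29.22
tcp_pos: [0.5296, 0.1844, 0.0322]
eef_rot: [-180.0, -0.0, -85.2]
contact_force: [1.7, 2.4, -0.9]
gripper_width: 0.0876
gripper_force: 1.1
```

```bash
python3 - <<'E'
from meas import *
im=r.capture('top')
top(im,{'crate':(173.5,171),'full':(172,168)},{'crate':(239.5,237.5),'full':(237,229.5)},{'crate':(240,310),'full':(320,410)},0)
m=blue(im); print(["".join('#' if x else '.' for x in m[v,300:330]) for v in (180,195,210,225)])
E
```

```text
crate far yaw 7.07 x at y=.07,-.06,-.2 [0.6174 0.6335 0.6509] err 0.0022 n 17
crate near yaw 4.63 x at y=.07,-.06,-.2 [0.4552 0.4657 0.4771] err 0.0007 n 35
full far yaw 4.78 x at y=.07,-.06,-.2 [0.6188 0.6297 0.6414] err 0.0028 n 23
full near yaw 4.63 x at y=.07,-.06,-.2 [0.4535 0.4641 0.4754] err 0.0006 n 31
['.......#####################..', '#########################.....', '########################......', '##############################']
```

Request:
carry_out([
  [0.004,0.0015,0,0,0,0],
  [0.004,0.0015,0,0,0,0],
  [0.004,0.001,0,0,0,0],
  [0,0,0,0,0,0],
])

```text
time_s: 29.78
tcp_pos: [0.528, 0.1784, 0.0322]
eef_rot: [-180.0, -0.0, -85.2]
contact_force: [0.4, 3.7, 0.3]
gripper_width: 0.0877
gripper_force: 1.7
```

```bash
python3 - <<'E'
from meas import *
im=r.capture('top')
top(im,{'crate':(173.5,171),'full':(172,168)},{'crate':(239.5,237.5),'full':(237,229.5)},{'crate':(244,312),'full':(322,410)},0)
E
```

```text
crate far yaw 6.89 x at y=.07,-.06,-.2 [0.6152 0.6309 0.6478] err 0.0020 n 17
crate near yaw 4.71 x at y=.07,-.06,-.2 [0.4531 0.4638 0.4753] err 0.0005 n 33
full far yaw 4.72 x at y=.07,-.06,-.2 [0.6191 0.6298 0.6414] err 0.0029 n 22
full near yaw 4.59 x at y=.07,-.06,-.2 [0.4537 0.4642 0.4754] err 0.0006 n 31
```

Request:
carry_out([
  [0.003,0,0,0,0,0],
  [0.003,0,0,0,0,0],
  [0,0,0,0,0,0],
])

```text
time_s: 30.2
tcp_pos: [0.5283, 0.1757, 0.0322]
eef_rot: [-180.0, 0.0, -85.2]
contact_force: [0.7, 4.3, 1.1]
gripper_width: 0.0875
gripper_force: 2.4
```

Request:
carry_out([
  [0.002,0,0,0,0,0],
  [0,0,0,0,0,0],
])

```text
time_s: 30.45
tcp_pos: [0.5283, 0.1748, 0.0322]
eef_rot: [-180.0, 0.0, -85.2]
contact_force: [-0.2, 5.1, 1.3]
gripper_width: 0.0876
gripper_force: 2.7
```

```bash
python3 - <<'E'
from meas import *
im=r.capture('top');v=im[160:250,270:350]
cv2.imwrite('pics/t9.png',cv2.resize(v,None,fx=6,fy=6,interpolation=2)[:,:,::-1]); 
c=cam('top'); C=np.array([.551,-.0757]);
s=im[150:250,:].astype(int).sum(2)
for v in (185,200,215,230): print(v,im[v,300:326].astype(int).sum(1))
E
```

```text
185 [284 210 209 206 206 205 193 190 192 193 173 239 300 386 298 241 219 182
 177 358 358 213 164 171 173 172]
200 [409 293 206 194 178 183 181 181 180 182 180 154 231 200 248 228 351 301
 210 206 229 264 257 326 272 278]
215 [192 357 304 209 193 193 191 194 175 174 178 177 155 200 191 376 373 337
 298 237 227 308 382 244 152 284]
230 [198 194 341 297 209 194 187 183 183 184 179 188 185 155 192 161 214 221
 363 372 254 180 156 155 257 353]
```

Request:
carry_out([
  [0.002,0,0,0,0,0],
  [0,0,0,0,0,0],
])

```text
time_s: 30.75
tcp_pos: [0.5286, 0.1745, 0.0322]
eef_rot: [-180.0, 0.1, -85.2]
contact_force: [-0.8, 8.6, -0.3]
gripper_width: 0.0875
gripper_force: 4.2
```

Request:
carry_out([
  [0.002,0,0,0,0,0],
  [0,0,0,0,0,0],
])

```text
time_s: 31.0
tcp_pos: [0.5289, 0.1743, 0.0323]
eef_rot: [-179.9, 0.1, -85.3]
contact_force: [-2.3, 12.1, 0.5]
gripper_width: 0.0876
gripper_force: 6.2
```

Request:
carry_out([
  [-0.01,0,0,0,0,0],
  [-0.05,0,0,0,0,0],
  [-0.06,0,0,0,0,0],
  [-0.04,0,-0.06,0,0,0],
  [0,0,-0.1,0,0,0],
])

```text
time_s: 31.62
tcp_pos: [0.5199, 0.2515, 0.1107]
eef_rot: [179.7, -0.3, -85.2]
contact_force: [1.1, 1.0, -0.5]
gripper_width: 0.0874
gripper_force: 0.0
```

Request:
carry_out([
  [-0.02,0,-0.1,0,0,0],
  [-0.02,0,-0.1,0,0,0],
  [0,0,0,0,0,0],
])

```text
time_s: 32.0
tcp_pos: [0.5214, 0.2729, 0.2162]
eef_rot: [-179.7, 0.1, -85.2]
contact_force: [0.2, -0.2, -1.7]
gripper_width: 0.0877
gripper_force: 0.0
```

```bash
python3 - <<'E'
from meas import *
im=r.capture('top')
top(im,{'crate':(173,170),'full':(172,168)},{'crate':(239.5,237),'full':(237,229.5)},{'crate':(226,314),'full':(322,410)},0)
old=cv2.imread('pics/t7r.png')[:,:,::-1].astype(int); d=abs(im.astype(int)-old).sum(2)
print('diff over full right part',d[160:245,345:425].mean(),'noise',d[260:300,330:410].mean())
A=cv2.resize(im[155:250,200:425],(790,334),interpolation=2); s=r.capture('scene')[150:330,80:330]; S=cv2.resize(s,(360,259),interpolation=2)
S=np.hstack([S,np.zeros((259,430,3),np.uint8)])
cv2.imwrite('pics/t10.png',np.vstack([A,S])[:,:,::-1])
E
```

```text
crate far yaw 4.64 x at y=.07,-.06,-.2 [0.6194 0.6299 0.6413] err 0.0007 n 26
crate near yaw 4.60 x at y=.07,-.06,-.2 [0.4532 0.4637 0.4749] err 0.0005 n 39
full far yaw 4.65 x at y=.07,-.06,-.2 [0.6194 0.6299 0.6413] err 0.0029 n 22
full near yaw 4.63 x at y=.07,-.06,-.2 [0.4536 0.4641 0.4754] err 0.0006 n 31
diff over full right part 7.305882352941176 noise 6.87625
```

View pics/t10.png

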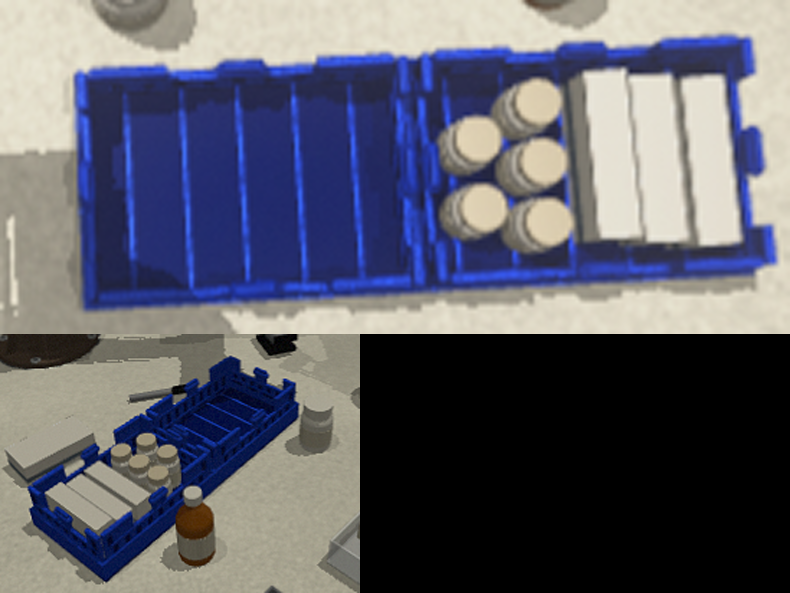

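The picture shows the two crates flush from about (415,60) to (430,290), with matching yaw and side edges within 0.5 mm. The full crate has not moved, and all four walls are up. Handing in.

```bash
python3 -c "
from plant import r
print(r.close_job())"
```

```text
the job is handed in; nothing more can be done
None
```

The job is handed in: the blue crate's end walls and then its side walls are up at their stops, and it stands flush and square against the full crate, in line within about 0.5 mm; the full crate did not move and I saw nothing else disturbed.

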